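# Dock a board tray in the test nest and latch it

## Task

Push the black tray with the power-supply board along the bench into the aluminium test nest until it meets the sprung contact head, then push the swing latch fully shut behind it, so that it holds the tray pressed against the contacts. Only push with the fingers: do not lift or tip the tray, do not touch the board in it, and leave the hand tools alone. Finish with the hand clear.

Things in the scene. Friction and masses are not known exactly. Their poses are not given: they have to be found in the camera images.
- tray: loose flat-bottomed black plastic tray standing on the bench, 104 (its x) x 72 (its y) x 22 mm high, 0.25 to 0.55 kg with its board, walls 4 mm; a green circuit board with parts up to 33 mm above the bench is screwed down inside it, not overhanging the walls. Origin: centre of its underside. Push on the outside of its walls
- tray_front (a point): middle of the tray's +x end wall, which bears a row of small brass pads and goes into the nest first; 52 mm from the tray's origin, 12 mm above the bench; the two front corners are chamfered by 8 mm
- dock: U-shaped aluminium test nest fixed on the bench, open at its -x end. Origin: the spot on the bench where the tray's origin stands when home; x points into the nest, z up; the tray at home has the same axes. Two guide rails 20 mm high along x, inner faces at y = +-38 mm (2 mm play on each side of the tray), from x = -20 to 70 mm. A grey housing closes the far end
- dock_mouth (a point): middle of the nest's mouth, on the bench, at x = -48 mm in the nest's frame; from x = -20 mm back to here the rails splay outward to inner faces at about y = +-51 mm as a lead-in; the rails are smooth
- contact_face (a point): where the tray's front wall stands when home, x = 52 mm in the nest's frame, 12 mm above the bench. The black contact head with brass pins, 58 mm wide, 20 mm high, has its face at x = 49 mm when free and yields up to 4 mm against 2 to 5 N; the latch, when shut, keeps it pressed in about 3 mm
- head (a joint): travel of the contact head in m: 0 sprung out, grows as the tray presses it in, at most 0.004
- latch (a joint): angle of the swing latch at the nest's mouth, -y side, in rad: 0 shut (hard stop), bar along the nest's +y with its front face at x = -52 mm, against the tray's rear wall; grows as the bar swings out: at 1.57 it points along the nest's -x. Its pivot is stiff (0.4 N m): it stays where left; 5 to 10 N at the knob moves it. Shutting it drives the tray the last few mm home
- latch_pivot (a point): upright pivot axis of the latch, 13 mm above the bench; in the nest's frame at x = -58, y = -70 mm
- latch_tip (a point): point in the latch bar under its red knob, 80 mm from the pivot, 13 mm above the bench. The bar is flat steel, 12 mm thick, 6 to 20 mm above the bench, and ends 90 mm from the pivot; the knob is 15 mm wide and stands on it up to 42 mm high
- board: the green power-supply board in the tray, 46 x 90 x 24 mm, fixed to the tray; origin 9 mm above the tray's underside; not to be touched
- side_cutters: blue-handled side cutters lying flat, 56 x 115 x 14 mm, leave alone
- marker_blue: white marker with a blue cap lying flat, 135 mm long, 13 mm thick, leave alone
- screwdriver_ylw: yellow-handled screwdriver lying flat, 165 mm long, 16 mm thick, leave alone

How it is judged (in metres and radians):
On the way, in this order (a step that is already met when the one before it is completed fails the run):
1. the tray is between the guide rails with its front end at the contact head, the latch still open (x of tray in the frame of dock above -0.008 m and y of tray in the frame of dock between -0.006 and 0.006 m and value of joint latch above 0.6 rad), for 0.1 s.
2. the latch is shut behind it (value of joint latch below 0.06 rad), for 0.1 s.
At the end, for the whole second after the job is handed in: The latch is shut (within 0.06 rad of its stop) and holds the tray flat on the bench and at rest in the nest, within 6 mm of home and square with it (0.07 rad), with the contact head pressed in at least 1.5 mm (value of joint latch below 0.06 rad and value of joint head above 0.0015 m and horizontal distance between tray and dock below 0.006 m and angle between the x axis of tray and the x axis of dock, either way round below 0.07 rad and height (world z) of tray below 0.004 m and angle between tray's own z axis and vertical below 0.05 rad and linear speed of tray below 0.01 m/s); the robot touches nothing.
It fails at once if the tray is lifted (more than 8 mm) or tipped (height (world z) of tray above 0.008 m or angle between tray's own z axis and vertical above 0.15 rad).
It fails at once if the board in the tray is touched (contact force between any of the arm, the fingers and board above 1 N).
It fails at once if a hand tool lying by is moved (distance of any of side_cutters, marker_blue, screwdriver_ylw from where it was at the start of the episode above 0.015 m).
It also fails if it takes over 72 s, if anything falls off the work surface, if the arm or the gripper's body presses on something with over 40 N, if the wrist force passes 120 N, or if a joint passes its speed limit or range.

## Robot

A 6-joint arm with a two-finger parallel gripper is mounted at the origin on a cart in front of the work surface, level with it; the furniture and walls round the work are solid. World frame = base frame: x ahead of the robot, y to its left, z up, the work surface at z = 0. Lengths are in m, angles in degrees, forces in N, time in s.
With the tool pointing down it reaches from about 0.375 to 0.9 m from the base axis. Payload 3.1 kg.
Tool frame: the origin (TCP) lies on the centre line of the jaws, within the pads' length; the fingertips stand 22 mm ahead of it and the grasp point (between the pads) lies 3 mm ahead of it; z points along the fingers, y is the line along which they close (so a half turn about z gives the same grasp; the last joint's range is limited). The gripper opens to 87 mm and grips with 3 to 60 N. Pads are 19 mm wide; open, the fingers measure 117 mm over their backs; the gripper's body (75 mm by 190 mm) begins 51 mm behind the grasp point.
Start: joints at [64.2, 30.224, 82.088, -0, 67.689, -10.227], TCP at [0.168, 0.602, 0.245] pointing down, gripper open.
Joint ranges: [-176.69, 176.69], [-43.24, 126.21], [12.49, 139.97], [-82, 262], [0, 151.66], [-163.58, 163.58]. Speed limits (degrees/s): [159.86, 159.86, 180, 180, 180, 180].

## Interface

Orientations are given as a 3x3 rotation matrix whose columns are the frame's x, y, z axes.
In Python, from rig import * gives the robot as it stands.
- The arm moves only by the shell command python3 -m jog 'ROWS'. ROWS is text: rows parted by semicolons, each of 7 numbers parted by spaces: the shift along the tool's x, y, z in mm, then the turn, a rotation vector about the tool's x, y, z in rad, then the finger opening in mm, from 0 to 87. In form: tx ty tz ax ay az fingers; .... A call has 1 to 12 rows; each row shifts and turns the commanded pose from where the row before left it, along the tool's axes as they then stand; what a row does not reach is not made up. A row lasts 1/8 s, in which the tool goes at most 62.5 mm and 10.7 degrees, less where a joint would pass 70% of its speed; a pose out of reach is approached as far as the arm can. A call with a gripper value outside its range is refused whole. The fingers move at their own pace and stop on an object; the grip force is fixed at half the most. Time passes only in rows, so rows that do not move let the fingers close. It gives the time, the measured TCP pose, the force, the opening and the grip force at its end, in the units of the state.
- read_state(): the state, without advancing time (a new reading comes with each control period).
- capture(name): name is "side" or "top" or "wrist"; returns a dict with "color" (480x640x3 uint8, red, green, blue), "camera_matrix" (3x3 intrinsics, pixels), "R" (3x3) and "t" (3): a world point X has camera coordinates R X + t. Camera axes: x right, y down, z forward; pixel columns grow to the right and rows downward; lengths in m; the calibration is good to about 2 mm. The wrist camera is an equidistant fisheye: a pixel r from the principal point sees the ray r / f radians off the axis. A picture is of the moment at which its call begins. There is no depth.
- hand_in(): hands the job in; it is judged then, once.
Trained networks look in the newest picture that a camera, given by its name, has taken for a name from the list of things; names that differ only in an ending like _2 or _b are one class to them, and where a whole thing is asked for, a point or a joint stands for the part that bears it (a point fixed in the world has none). Each returns a list of dicts, best first, with "conf" (0 to 1); they miss things now and then, are a little off and sometimes report something else, mostly with a low value. They report only what shows in the picture. A call takes as long as a camera call.
- find_in(camera, target): "at" ([x, y, z] in m, in world coordinates, good to about 4 mm: the middle of the surface that is visible of it).
- trace(camera, target): "pixels" (480x640 bool, what is visible of it).
- place_of(camera, target): "at" ([x, y, z] in m, in world coordinates, good to about 4 mm: a listed point, or the origin of a listed thing).
The state is a dict: "time_s": time; "joint_positions": joint angles; "qvel": joint speeds; "tau": joint torques, N m; "position": TCP position; "tcp_rot": TCP orientation; "force": force on the tool from outside, world axes, zero at the start; "moment": the same for the moment, N m; "opening": opening from 0.0 (shut) to 1.0 (fully open); "grasp_force": force on a finger pad.
Only numpy, scipy, OpenCV 4.12 (cv2) and the standard library are available. Lean on these libraries where they do the work, as an engineer would, in place of code of your own. Each camera call takes 0.05 s, during which the arm holds its last target. There are 200 camera calls.

## Working session

There is one attempt and no reset: what is moved stays moved. The work goes in short steps, Python scripts to look and compute and a shell command to move; the robot and the scene stay as the last step left them, time stands still between calls to the robot, and variables do not carry over. Pictures are saved under pics/ and viewed, at most 10 in all, crops included, and the job is handed in when it is done.

```bash
ls; mkdir -p pics
cat > look.py <<'E'
from rig import *
import cv2, numpy as np
def shots(tag, cams=("side","top")):
    for c in cams:
        im=capture(c); cv2.imwrite(f"pics/{tag}_{c}.png", im["color"][:,:,::-1])
        for n in ["tray","tray_front","dock","dock_mouth","contact_face","latch_pivot","latch_tip","board","side_cutters","marker_blue","screwdriver_ylw"]:
            r=place_of(c,n)
            print(c,n,[(np.round(q["at"],3).tolist(),round(q["conf"],2)) for q in r[:2]])
E
python3 - <<'E'
from look import *
shots("a")
s=read_state();print(s["time_s"],s["position"],s["tcp_rot"],s["force"])
E
```

```text
pics
side tray [([0.533, -0.132, 0.003], 0.91)]
side tray_front [([0.541, -0.077, 0.01], 0.77), ([0.577, 0.081, 0.011], 0.16)]
side dock [([0.539, -0.078, 0.015], 0.64)]
side dock_mouth []
side contact_face [([0.508, 0.192, 0.011], 0.73)]
side latch_pivot [([0.577, 0.084, 0.013], 0.72)]
side latch_tip [([0.612, 0.009, 0.012], 0.86)]
side board [([0.538, -0.124, 0.004], 0.67), ([0.534, -0.131, 0.001], 0.65)]
side side_cutters [([0.756, -0.114, 0.001], 0.61)]
side marker_blue [([0.707, -0.04, -0.002], 0.58)]
side screwdriver_ylw [([0.672, -0.076, 0.002], 0.61)]
top tray [([0.535, -0.127, -0.002], 0.91)]
top tray_front [([0.539, -0.075, 0.01], 0.75), ([0.579, 0.083, 0.014], 0.7)]
top dock []
top dock_mouth []
top contact_face []
top latch_pivot [([0.584, 0.085, 0.012], 0.82)]
top latch_tip [([0.611, 0.011, 0.014], 0.9)]
top board [([0.539, -0.126, 0.007], 0.59)]
top side_cutters [([0.76, -0.114, -0.002], 0.86), ([0.539, -0.075, 0.014], 0.6)]
top marker_blue [([0.71, -0.042, -0.003], 0.81)]
top screwdriver_ylw [([0.673, -0.079, 0.0], 0.62)]
1.2 [0.16776979 0.60206201 0.24456148] [[-9.63301015e-01  2.68423459e-01  3.50978777e-05]
 [ 2.68423460e-01  9.63301015e-01  2.92078417e-05]
 [-2.59697513e-05  3.75570374e-05 -9.99999999e-01]] [-0.34402092  0.12846681  0.09914226]
```

View pics/a_top.png

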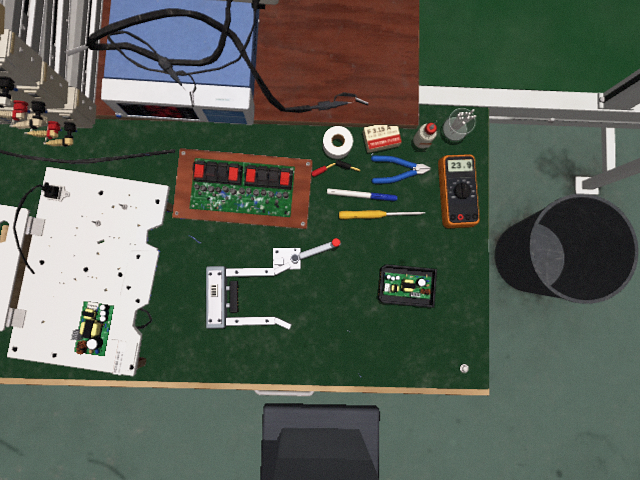

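View pics/a_side.png

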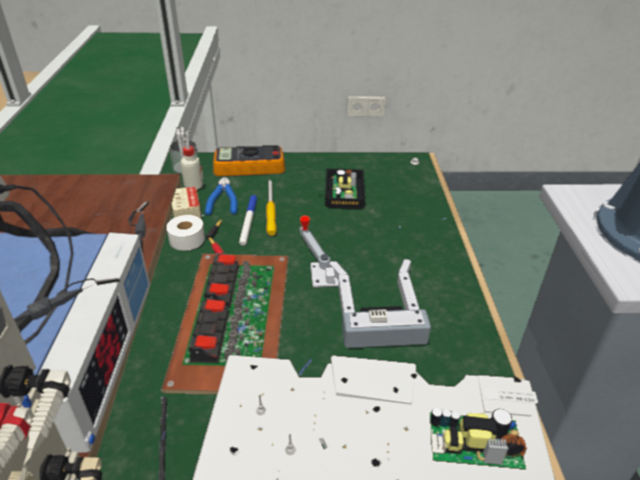

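The top view shows the nest at (215–290, 265–325), opening toward image right (world −y). The latch is wide open with its knob at (336, 242), the tray is at (408, 286) with its pads facing the nest, and the tools are well above it. Next I'll measure the nest and tray in a metric ortho view.

```bash
cat >> look.py <<'E'
def P(im,X): 
    X=np.atleast_2d(X).astype(float); c=X@np.array(im["R"]).T+np.array(im["t"]); p=c@np.array(im["camera_matrix"]).T; return p[:,:2]/p[:,2:]
def ortho(im,z,x0,x1,y0,y1,s):   # out: cols grow with -y from y1, rows grow with -x from x1
    w,h=int((y1-y0)*s),int((x1-x0)*s)
    src=P(im,[[x1,y1,z],[x1,y0,z],[x0,y0,z],[x0,y1,z]]).astype(np.float32)
    H=cv2.getPerspectiveTransform(src,np.float32([[0,0],[w,0],[w,h],[0,h]]))
    return cv2.warpPerspective(im["color"],H,(w,h),flags=cv2.INTER_CUBIC)[:,:,::-1],H
def trayrect(cam="top",z=0.02,n="tray"):
    im=capture(cam); r=trace(cam,n)
    if not r: return None
    m=r[0]["pixels"].astype(np.uint8); c=max(cv2.findContours(m,0,1)[0],key=cv2.contourArea)[:,0].astype(float)
    A=np.linalg.inv(np.array(im["camera_matrix"])); d=(np.c_[c,np.ones(len(c))]@A.T)@np.array(im["R"]); o=-np.array(im["R"]).T@np.array(im["t"])
    X=o+d*((z-o[2])/d[:,2])[:,None]
    return r[0]["conf"],cv2.minAreaRect((X[:,:2]*1000).astype(np.float32)),o
E
python3 - <<'E'
from look import *
im=capture("top")
o,H=ortho(im,0.02,0.42,0.68,-0.2,0.26,1700); print(o.shape); cv2.imwrite("pics/ortho.png",o)
print(trayrect())
print(trayrect(z=0.02,n="dock"))
E
```

```text
(442, 782, 3)
(0.57, ((537.598388671875, -128.9730224609375), (107.57909393310547, 74.94705963134766), 86.22225189208984), array([0.51828771, 0.06321816, 0.99680298]))
(0.75, ((521.8668823242188, 116.53279876708984), (148.02548217773438, 269.2381286621094), 12.28765869140625), array([0.51828771, 0.06321816, 0.99680298]))
```

View pics/ortho.png

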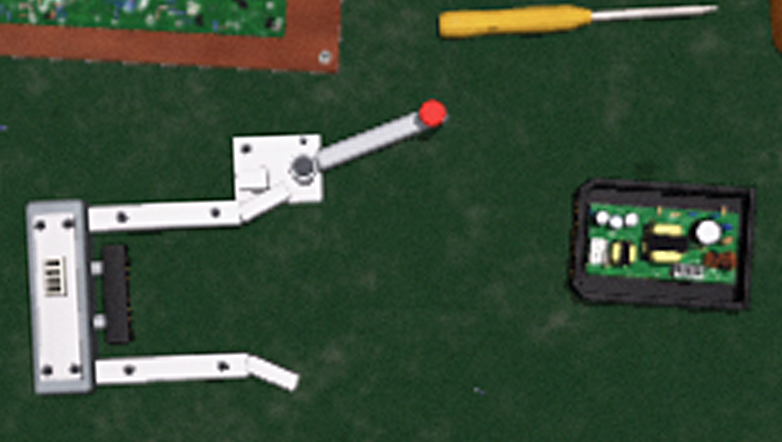

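```bash
python3 -m jog '0 0 0 0 0 -0.155 50; 0 0 0 0 0 -0.154 50; -20 -36 0 0 0 0 50; -20 -36 0 0 0 0 50; -20 -36 0 0 0 0 50; -20 -36 0 0 0 0 50; -20 -36 0 0 0 0 50; -20 -36 0 0 0 0 50; -20 -36 0 0 0 0 50; -20 -36 0 0 0 0 50; -20 -36 0 0 0 0 50; -20 -36 0 0 0 0 50'
cat >> look.py <<'E'
D=np.array([0.509,0.137]); A=np.deg2rad(92.1); EX=np.array([np.cos(A),np.sin(A)]); EY=np.array([-np.sin(A),np.cos(A)])
def dk(p): v=np.array(p)[:2]-D; return np.round([1000*v@EX,1000*v@EY],1)
def st():
    s=read_state(); T=np.array(s["tcp_rot"]); y=T[:,1]
    print("t",round(s["time_s"],2),"tcp dock xy",dk(s["position"]),"z",round(s["position"][2]*1000,1),"tooly-dockx deg",round(np.rad2deg(np.arctan2(y[1],y[0])-A),2),"tilt",np.round(T[2],3),"F dock",np.round([np.dot(s["force"][:2],EX),np.dot(s["force"][:2],EY),s["force"][2]],1),"op",round(s["opening"]*87,1))
E
python3 -c "
from look import *
st()"
```

```text
time_s: 2.95
position: [0.3818, 0.2487, 0.2448]
tcp_rot: [[-0.999, -0.037, 0.001], [-0.037, 0.999, 0.0], [-0.001, 0.0, -1.0]]
force: [-0.1, 0.5, 1.1]
opening: 0.573
grasp_force: 0.0
t 2.95 tcp dock xy [116.2 123. ] z 244.8 tooly-dockx deg 0.04 tilt [-0.001  0.    -1.   ] F dock [0.5 0.1 1.1] op 49.9
```

```bash
python3 -m jog '-21.5 -38.3 0 0 0 0 50; -21.5 -38.3 0 0 0 0 50; -21.5 -38.3 0 0 0 0 50; -21.5 -38.3 0 0 0 0 50; -21.5 -38.3 0 0 0 0 50; -21.5 -38.3 0 0 0 0 50; -21.5 -38.3 0 0 0 0 50; -21.5 -38.3 0 0 0 0 50; -21.5 -38.3 0 0 0 0 50; -21.5 -38.3 0 0 0 0 50; 0 0 40 0 0 0 50; 0 0 40 0 0 0 50' >/dev/null
python3 - <<'E'
from look import *
st()
im=capture("wrist"); cv2.imwrite("pics/w1.png",im["color"][:,:,::-1])
for c in ("wrist","top","side"):
    if c!="wrist": capture(c)
    for n in ("tray","tray_front"):
        print(c,n,[(dk(q["at"]),round(q["conf"],2)) for q in place_of(c,n)[:2]])
E
```

```text
t 4.45 tcp dock xy [-266.6  -92.1] z 164.0 tooly-dockx deg -0.04 tilt [-0.002 -0.001 -1.   ] F dock [0.  0.1 0.2] op 50.2
wrist tray [(array([-263.5,  -15.9]), 0.69)]
wrist tray_front []
top tray [(array([-264.6,  -17.4]), 0.57)]
top tray_front [(array([-214.4,  -23.1]), 0.62)]
side tray [(array([-267.8,  -12.3]), 0.81)]
side tray_front []
```

View pics/w1.png

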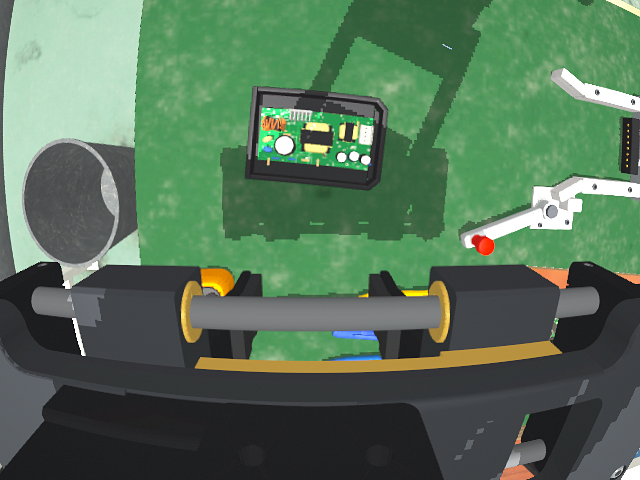

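The wrist view shows the tray at (315, 138), ahead of the open fingers at (245, 310) and (385, 310), with free bench below them. I'll go down and square the tray from the side.

```bash
python3 -m jog '0 0 40 0 0 0 50; 0 0 40 0 0 0 50; 0 0 35 0 0 0 50; 0 0 20 0 0 0 50; 5 0 0 0 0 0 50; 5 0 0 0 0 0 50; 5 0 0 0 0 0 50; 5 0 0 0 0 0 50; 5 0 0 0 0 0 50; 4 0 0 0 0 0 50; 4 0 0 0 0 0 50; 4 0 0 0 0 0 50' ; python3 -m jog '3 0 0 0 0 0 50; 3 0 0 0 0 0 50; 2 0 0 0 0 0 50; 0 0 0 0 0 0 50'
python3 - <<'E'
from look import *
st()
for c in ("wrist","top","side"):
    capture(c)
    for n in ("tray","tray_front","board"):
        print(c,n,[(dk(q["at"]),round(q["conf"],2)) for q in place_of(c,n)[:2]])
E
```

```text
time_s: 6.4
position: [0.5746, -0.1266, 0.0303]
tcp_rot: [[-0.999, -0.037, 0.004], [-0.037, 0.999, -0.001], [-0.004, -0.001, -1.0]]
force: [3.6, 0.6, 1.8]
opening: 0.573
grasp_force: 2.2
time_s: 6.9
position: [0.5665, -0.1276, 0.0302]
tcp_rot: [[-0.999, -0.038, 0.003], [-0.038, 0.999, -0.002], [-0.003, -0.002, -1.0]]
force: [5.8, -0.1, 4.5]
opening: 0.571
grasp_force: 2.5
t 6.9 tcp dock xy [-266.6  -47.7] z 30.2 tooly-dockx deg 0.07 tilt [-0.003 -0.002 -1.   ] F dock [-0.3 -5.8  4.5] op 49.7
wrist tray [(array([-269.1,   -3.9]), 0.66)]
wrist tray_front [(array([-218. ,   -2.5]), 0.69)]
wrist board [(array([-270.3,   -2.4]), 0.67)]
top tray []
top tray_front [(array([-217.3,    1.4]), 0.43)]
top board []
side tray [(array([-272.2,    5.1]), 0.93)]
side tray_front [(array([-219. ,   -2.7]), 0.7)]
side board [(array([-267.8,   -4.8]), 0.81)]
```

```bash
python3 -m jog '2 0 0 0 0 0 50; 0 0 0 0 0 0 50; -10 0 0 0 0 0 50; -20 0 0 0 0 0 50; -15 0 0 0 0 0 50; 0 0 -35 0 0 0 50; 0 0 -35 0 0 0 50; 0 0 -30 0 0 0 50; 0 0 0 0 0 0 50'
python3 - <<'E'
from look import *
st(); print(read_state()["joint_positions"])
for c in ("wrist","top","side"):
    capture(c)
    for n in ("tray","tray_front","board"):
        print(c,n,[(dk(q["at"]),round(q["conf"],2)) for q in place_of(c,n)[:2]])
    if c=="top":
        r=trayrect(); print(r[0],dk(np.array(r[1][0])/1000),r[1][1:])
E
```

```text
time_s: 8.62
position: [0.6079, -0.1251, 0.1307]
tcp_rot: [[-0.999, -0.038, -0.0], [-0.038, 0.999, -0.001], [0.0, -0.001, -1.0]]
force: [0.5, -0.3, -0.3]
opening: 0.575
grasp_force: 0.0
t 8.62 tcp dock xy [-265.5  -89.2] z 130.7 tooly-dockx deg 0.06 tilt [ 0.    -0.001 -1.   ] F dock [-0.3 -0.5 -0.3] op 50.0
[-2.19121627e+01  3.79953523e+01  8.82108817e+01 -4.20023538e-02
  5.37947011e+01 -1.14047066e+02]
wrist tray [(array([-268.4,    1.8]), 0.73)]
wrist tray_front [(array([-214.8,    1.7]), 0.89)]
wrist board [(array([-272.2,   -0.8]), 0.98)]
top tray [(array([-271.9,    2.3]), 0.57)]
top tray_front [(array([-215.8,    1.2]), 0.62)]
top board []
0.65 [-228.7   -2.6] ((31.01495361328125, 74.23333740234375), 78.48957061767578)
side tray [(array([-271.8,    1.8]), 0.95)]
side tray_front [(array([-218.5,   -0.4]), 0.89)]
side board [(array([-269.9,   -1.3]), 0.63)]
```

```bash
python3 -m jog '0 0 0 0 0 0.1745 40; 0 0 0 0 0 0.1745 40; 0 0 0 0 0 0.1745 40; 0 0 0 0 0 0.1745 40; 0 0 0 0 0 0.1745 40; 0 0 0 0 0 0.1745 40; 0 0 0 0 0 0.1745 40; 0 0 0 0 0 0.1745 40; 0 0 0 0 0 0.1745 40; -30 0 0 0 0 0 40; -30 0 0 0 0 0 40; -31 0 0 0 0 0 40'; python3 -m jog '0 -30 0 0 0 0 40; 0 -30 0 0 0 0 40; 0 -30 0 0 0 0 40; 0 0 0 0 0 0 40'
python3 - <<'E'
from look import *
st(); print(read_state()["joint_positions"])
for c in ("wrist","top","side"):
    im=capture(c)
    if c=="wrist": cv2.imwrite("pics/w2.png",im["color"][:,:,::-1])
    for n in ("tray","tray_front","board"):
        print(c,n,[(dk(q["at"]),round(q["conf"],2)) for q in place_of(c,n)[:2]])
E
```

```text
time_s: 10.82
position: [0.6116, -0.2167, 0.1297]
tcp_rot: [[-0.038, 0.999, 0.0], [0.999, 0.038, -0.0], [-0.0, 0.0, -1.0]]
force: [1.1, -1.1, -0.6]
opening: 0.463
grasp_force: 0.0
time_s: 11.32
position: [0.5195, -0.219, 0.1296]
tcp_rot: [[-0.036, 0.999, -0.002], [0.999, 0.036, 0.001], [0.001, -0.002, -1.0]]
force: [0.6, -0.0, 0.3]
opening: 0.463
grasp_force: 0.0
t 11.32 tcp dock xy [-356.1    2.5] z 129.6 tooly-dockx deg -90.04 tilt [ 0.001 -0.002 -1.   ] F dock [-0.1 -0.6  0.3] op 40.2
[-3.42094250e+01  3.47186486e+01  9.66454282e+01 -5.59440248e-03
  4.87839070e+01 -3.62672168e+01]
wrist tray [(array([-270.5,    0.9]), 0.73)]
wrist tray_front [(array([-217.5,    0.4]), 0.85)]
wrist board [(array([-273.8,    0.4]), 0.68)]
top tray [(array([-270.7,    1. ]), 0.73)]
top tray_front [(array([-214.3,    2.1]), 0.58)]
top board [(array([-2.707e+02, -1.000e-01]), 0.55)]
side tray [(array([-275.6,    8.2]), 0.56)]
side tray_front [(array([-2.176e+02,  2.000e-01]), 0.65)]
side board []
```

View pics/w2.png

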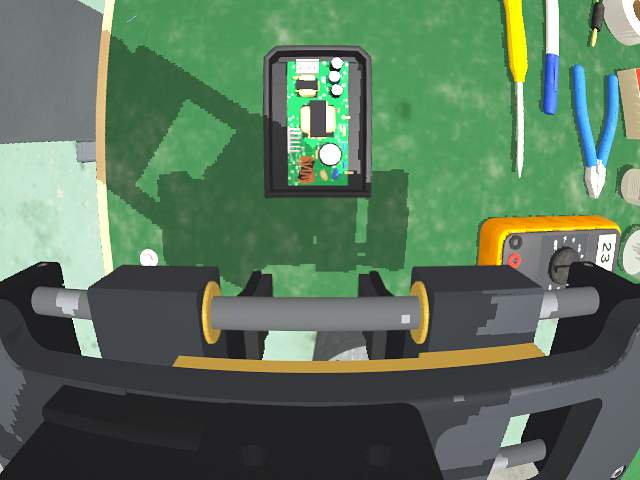

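The wrist view shows the tray square at (318, 120), centred between the fingers at (258, 315) and (375, 315). I'll descend behind it and push it toward the nest mouth.

```bash
python3 -m jog '0 0 35 0 0 0 40; 0 0 35 0 0 0 40; 0 0 30 0 0 0 40; 8 0 0 0 0 0 40; 8 0 0 0 0 0 40; 5 0 0 0 0 0 40; 5 0 0 0 0 0 40; 8 0 0 0 0 0 40; 8 0 0 0 0 0 40; 8 0 0 0 0 0 40; 8 0 0 0 0 0 40; 8 0 0 0 0 0 40'; python3 -m jog '10 0 0 0 0 0 40; 10 0 0 0 0 0 40; 10 0 0 0 0 0 40; 10 0 0 0 0 0 40; 10 0 0 0 0 0 40; 10 0 0 0 0 0 40; 10 0 0 0 0 0 40; 10 0 0 0 0 0 40; 10 0 0 0 0 0 40; 10 0 0 0 0 0 40; 10 0 0 0 0 0 40; 6 0 0 0 0 0 40'
python3 - <<'E'
from look import *
st()
for c in ("wrist","top","side"):
    im=capture(c)
    if c=="wrist": cv2.imwrite("pics/w3.png",im["color"][:,:,::-1])
    for n in ("tray","tray_front","board","latch_tip","latch_pivot","contact_face","dock"):
        print(c,n,[(dk(q["at"]),round(q["conf"],2)) for q in place_of(c,n)[:2]])
E
```

```text
time_s: 13.42
position: [0.5211, -0.155, 0.0308]
tcp_rot: [[-0.038, 0.999, 0.005], [0.999, 0.038, -0.004], [-0.004, 0.005, -1.0]]
force: [-0.6, -6.2, 3.8]
opening: 0.459
grasp_force: 2.9
time_s: 14.92
position: [0.5166, -0.0384, 0.0308]
tcp_rot: [[-0.038, 0.999, 0.005], [0.999, 0.038, -0.002], [-0.003, 0.004, -1.0]]
force: [0.4, -7.3, 5.3]
opening: 0.456
grasp_force: 3.3
t 14.93 tcp dock xy [-175.5   -1.1] z 30.8 tooly-dockx deg -89.91 tilt [-0.003  0.004 -1.   ] F dock [-7.3 -0.1  5.3] op 39.7
wrist tray [(array([-108.1,   -1.5]), 0.74)]
wrist tray_front [(array([-59.1,  -0.5]), 0.92)]
wrist board [(array([-113.4,   -0.3]), 0.75)]
wrist latch_tip [(array([-133.8,  -98.1]), 0.73)]
wrist latch_pivot [(array([-53.6, -65.5]), 0.73)]
wrist contact_face []
wrist dock []
top tray [(array([-116.6,   -1.9]), 0.95)]
top tray_front [(array([-57.3,  -3.1]), 0.73)]
top board [(array([-112.2,   -1.4]), 0.94), (array([-110.5,    0.2]), 0.65)]
top latch_tip [(array([-132.1,  -96.7]), 0.59)]
top latch_pivot [(array([-57.1, -72.5]), 0.62)]
top contact_face [(array([50.8, -3.9]), 0.58)]
top dock [(array([-132. ,  -97.9]), 0.26)]
side tray [(array([-117.1,    6.5]), 0.87)]
side tray_front [(array([-58.6,   0.7]), 0.65)]
side board [(array([-107.7,   -2.1]), 0.68)]
side latch_tip [(array([-129.3,  -96.8]), 0.6)]
side latch_pivot [(array([-183.7, -190.4]), 0.71)]
side contact_face [(array([56.7,  2.3]), 0.6)]
side dock []
```

View pics/w3.png

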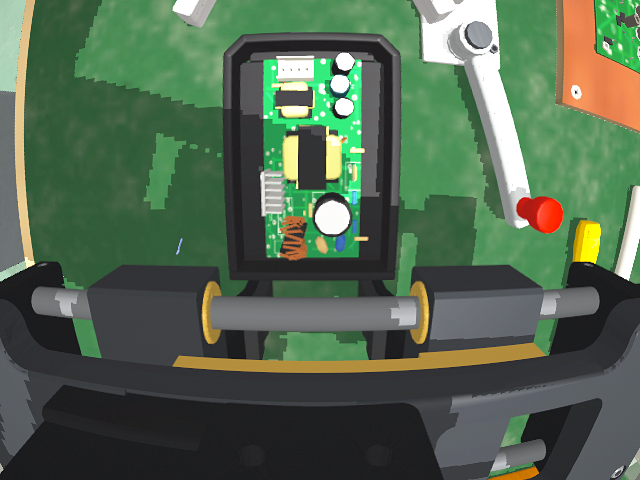

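The wrist view shows the tray between the fingers at (312, 155), with the splayed rail ends at (195, 10) and (430, 10) placed symmetrically around it and the knob clear at (545, 213). I'll push it in.

```bash
python3 -m jog '8 -0.5 0 0 0 0 40; 8 -0.5 0 0 0 0 40; 8 0 0 0 0 0 40; 8 0 0 0 0 0 40; 8 0 0 0 0 0 40; 8 0 0 0 0 0 40; 8 0 0 0 0 0 40; 8 0 0 0 0 0 40; 6 0 0 0 0 0 40; 6 0 0 0 0 0 40; 5 0 0 0 0 0 40; 4 0 0 0 0 0 40'
python3 - <<'E'
from look import *
st()
for c in ("wrist","top","side"):
    im=capture(c)
    for n in ("tray","board"):
        print(c,n,[(dk(q["at"]),round(q["conf"],2)) for q in place_of(c,n)[:2]])
E
```

```text
time_s: 17.62
position: [0.5107, 0.0477, 0.0295]
tcp_rot: [[-0.037, 0.999, 0.0], [0.999, 0.037, -0.0], [-0.0, 0.0, -1.0]]
force: [1.4, -3.4, 0.2]
opening: 0.46
grasp_force: 1.9
t 17.62 tcp dock xy [-89.3   1.6] z 29.5 tooly-dockx deg -89.95 tilt [-0.  0. -1.] F dock [-3.4 -1.3  0.2] op 40.0
wrist tray [(array([-24.7,   0.6]), 0.58), (array([26.3,  0.5]), 0.44)]
wrist board [(array([-30.4,  -0.2]), 0.81)]
top tray [(array([-26.9,  -0.3]), 0.83)]
top board [(array([-25.6,   1.5]), 0.82), (array([28.5,  0.7]), 0.52)]
side tray [(array([-30.2,   3. ]), 0.83)]
side board [(array([-23.3,  -0.9]), 0.68)]
```

```bash
python3 -m jog '4 0 0 0 0 0 40; 4 0 0 0 0 0 40; 4 0 0 0 0 0 40; 3 0 0 0 0 0 40; 3 0 0 0 0 0 40; 2 0 0 0 0 0 40; 1 0 0 0 0 0 40; 0 0 0 0 0 0 40'; python3 -c "
from look import *
st()"; python3 -m jog '1 0 0 0 0 0 40; 1 0 0 0 0 0 40; 0 0 0 0 0 0 40';python3 -c "
from look import *
st()"
```

```text
time_s: 19.08
position: [0.5097, 0.0685, 0.0296]
tcp_rot: [[-0.037, 0.999, -0.0], [0.999, 0.037, 0.0], [0.0, -0.0, -1.0]]
force: [1.0, -0.0, -0.3]
opening: 0.46
grasp_force: 0.2
t 19.07 tcp dock xy [-68.4   1.8] z 29.6 tooly-dockx deg -89.96 tilt [ 0. -0. -1.] F dock [-0.1 -1.  -0.3] op 40.0
time_s: 19.45
position: [0.5098, 0.0703, 0.0296]
tcp_rot: [[-0.037, 0.999, 0.0], [0.999, 0.037, -0.0], [-0.0, 0.0, -1.0]]
force: [0.2, -3.0, 0.5]
opening: 0.458
grasp_force: 1.1
t 19.45 tcp dock xy [-66.6   1.7] z 29.6 tooly-dockx deg -89.95 tilt [-0.  0. -1.] F dock [-3.  -0.1  0.5] op 39.9
```

```bash
for i in 1 2; do python3 -m jog '1 0 0 0 0 0 40; 0.5 0 0 0 0 0 40; 0 0 0 0 0 0 40' >/dev/null; python3 -c "
from look import *
st()"; done
python3 - <<'E'
from look import *
for c in ("wrist","top","side"):
    im=capture(c)
    if c=="wrist": cv2.imwrite("pics/w4.png",im["color"][:,:,::-1])
    for n in ("tray","board"):
        print(c,n,[(dk(q["at"]),round(q["conf"],2)) for q in place_of(c,n)[:2]])
E
```

```text
t 19.82 tcp dock xy [-65.1   1.6] z 29.6 tooly-dockx deg -89.95 tilt [-0.  0. -1.] F dock [-1.5  0.2  0.3] op 39.9
t 20.2 tcp dock xy [-64.    1.4] z 29.6 tooly-dockx deg -89.91 tilt [-0.001  0.001 -1.   ] F dock [-4.8  0.1  0.3] op 39.8
wrist tray [(array([2.1, 1. ]), 0.59)]
wrist board [(array([ 1.4, -4. ]), 0.67)]
top tray []
top board []
side tray [(array([-3.9,  1.5]), 0.74), (array([-134.3,  -96.7]), 0.39)]
side board [(array([ 0.5, -1.1]), 0.93), (array([-58.7, -65.9]), 0.22)]
```

View pics/w4.png

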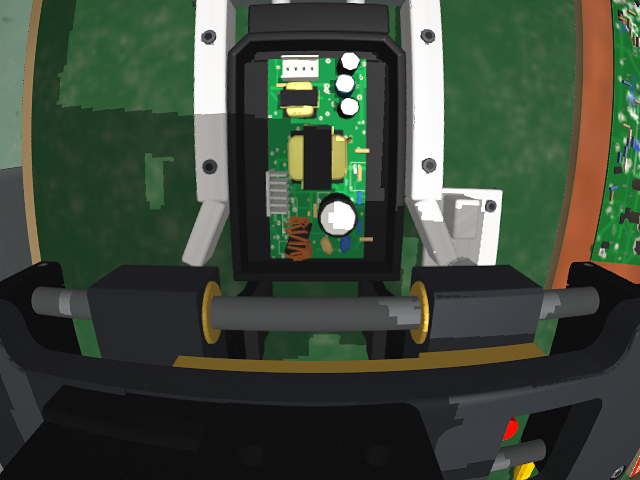

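The wrist view shows the tray straight between the rails, with its front edge at (315, 42) right at the contact head at (318, 20). I'll press a little more to be sure it makes contact.

```bash
for i in 1 2; do python3 -m jog '1 0 0 0 0 0 40; 0.5 0 0 0 0 0 40; 0 0 0 0 0 0 40' >/dev/null; python3 -c "
from look import *
st()"; done
```

```text
t 21.02 tcp dock xy [-62.7   1.4] z 29.6 tooly-dockx deg -89.9 tilt [-0.001  0.001 -1.   ] F dock [-5.9 -0.8  1. ] op 40.0
t 21.4 tcp dock xy [-61.4   1.3] z 29.6 tooly-dockx deg -89.88 tilt [-0.001  0.001 -1.   ] F dock [-7.5  0.4  0.1] op 40.1
```

The force rises steadily, so the head is being compressed. I'll back off, lift, and turn to a start pose behind the knob. From there the tool can swing about the latch pivot at a fixed angle to the bar.

```bash
python3 -m jog '-10 0 0 0 0 0 40; -20 0 0 0 0 0 40; 0 0 -30 0 0 0 40; 0 0 -30 0 0 0 20; 0 0 -20 0 0 0 0; -6 32 0 0 0 0 0; -6 32 0 0 0 0 0; -6 32 0 0 0 0 0; -6 33 0 0 0 0 0; 0 0 0 0 0 0 0' >/dev/null; python3 -m jog '0 0 0 0 0 -0.179 0; 0 0 0 0 0 -0.179 0; 0 0 0 0 0 -0.179 0; 0 0 0 0 0 -0.179 0; 0 0 0 0 0 -0.179 0; 0 0 0 0 0 -0.179 0; 0 0 0 0 0 -0.179 0; 0 0 0 0 0 -0.179 0; 0 0 0 0 0 -0.179 0; 0 0 0 0 0 -0.179 0; 0 0 0 0 0 -0.179 0; 0 0 0 0 0 -0.181 0'>/dev/null
python3 - <<'E'
from look import *
st(); print(read_state()["joint_positions"])
for c in ("wrist","top","side"):
    im=capture(c)
    if c=="wrist": cv2.imwrite("pics/w5.png",im["color"][:,:,::-1])
    for n in ("tray","tray_front","latch_tip","latch_pivot","screwdriver_ylw"):
        print(c,n,[(dk(q["at"]),round(q["conf"],2)) for q in place_of(c,n)[:2]])
E
```

```text
t 24.15 tcp dock xy [-113.9 -125.4] z 109.1 tooly-dockx deg 33.57 tilt [ 0.002  0.003 -1.   ] F dock [-0.7 -0.2  0.5] op 0.5
[-7.52900195e+00  4.08981107e+01  8.59198346e+01  5.55467210e-02
  5.33585817e+01 -1.33232387e+02]
wrist tray [(array([-0.1,  1.1]), 0.8)]
wrist tray_front [(array([50.5,  0.5]), 0.84)]
wrist latch_tip [(array([-132.5,  -98.4]), 0.84)]
wrist latch_pivot [(array([-52.4, -65.8]), 0.64), (array([52.6,  0.5]), 0.28)]
wrist screwdriver_ylw [(array([-220.1, -156.8]), 0.89)]
top tray [(array([-1.6,  0.2]), 0.98)]
top tray_front [(array([51.1,  3.8]), 0.95)]
top latch_tip [(array([-134.7,  -98.2]), 0.38)]
top latch_pivot []
top screwdriver_ylw []
side tray [(array([-4.3,  5.8]), 0.73)]
side tray_front []
side latch_tip [(array([-131. ,  -98.4]), 0.71), (array([-218. , -155.6]), 0.45)]
side latch_pivot [(array([-55.6, -67.7]), 0.74), (array([49.3, -0.3]), 0.27)]
side screwdriver_ylw [(array([-218.5, -154.9]), 0.61)]
```

View pics/w5.png

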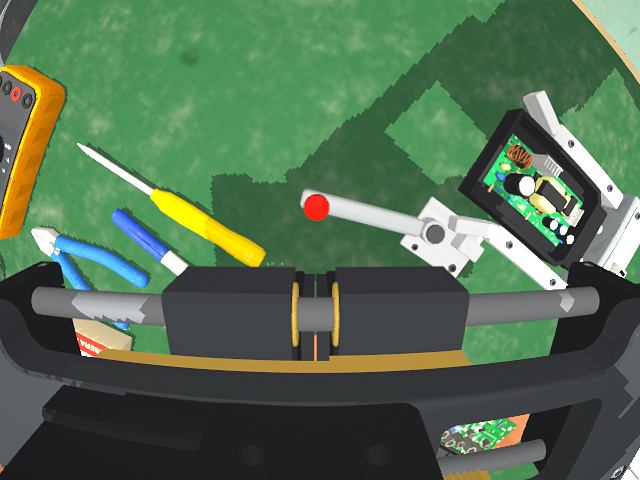

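The wrist view shows the knob at (316, 207) directly ahead of the closed fingers at (316, 300). The screwdriver's end at (265, 255) is off to the side, and the tray is seated in the nest at right. I'll go down and sweep the arc.

```bash
python3 -m jog '0 0 30 0 0 0 0; 0 0 30 0 0 0 0; 0 0 19 0 0 0 0; 9.35 -1.26 0 0 0 0.12 0; 9.35 -1.26 0 0 0 0.12 0; 9.35 -1.26 0 0 0 0.12 0; 9.35 -1.26 0 0 0 0.12 0; 9.35 -1.26 0 0 0 0.12 0; 9.35 -1.26 0 0 0 0.12 0; 9.35 -1.26 0 0 0 0.12 0; 9.35 -1.26 0 0 0 0.12 0; 9.35 -1.26 0 0 0 0.12 0' >/dev/null
python3 - <<'E'
from look import *
st()
for c in ("wrist","top","side"):
    im=capture(c)
    for n in ("tray","latch_tip","latch_pivot"):
        print(c,n,[(dk(q["at"]),round(q["conf"],2)) for q in place_of(c,n)[:2]])
E
```

```text
t 26.55 tcp dock xy [-135.5  -52.3] z 31.3 tooly-dockx deg -28.81 tilt [-0.009  0.001 -1.   ] F dock [-5.4 -2.2 -1.4] op 0.4
wrist tray [(array([ 0.2, -2.7]), 0.86)]
wrist latch_tip [(array([-129.9,  -35.8]), 0.9)]
wrist latch_pivot [(array([-54.3, -68.5]), 0.93)]
top tray [(array([-2.7,  0.1]), 0.6), (array([-56.4, -70.2]), 0.48)]
top latch_tip [(array([-258.1, -241. ]), 0.27)]
top latch_pivot [(array([-55.5, -73.2]), 0.97)]
side tray [(array([-4.,  6.]), 0.88)]
side latch_tip [(array([-124.8,  -34. ]), 0.59)]
side latch_pivot [(array([-57.1, -67.6]), 0.78)]
```

```bash
python3 -m jog '9.3 -1.6 0 0 0 0.12 0; 9.3 -1.6 0 0 0 0.12 0; 9.3 -1.6 0 0 0 0.12 0; 9.3 -1.6 0 0 0 0.12 0; 9.3 -1.6 0 0 0 0.12 0; 9.3 -1.6 0 0 0 0.12 0; 8 -1.2 0 0 0 0.1 0; 5 -0.8 0 0 0 0.06 0; 0 0 0 0 0 0 0' >/dev/null
python3 - <<'E'
from look import *
st()
for c in ("wrist","side"):
    im=capture(c)
    for n in ("tray","latch_tip","latch_pivot"):
        print(c,n,[(dk(q["at"]),round(q["conf"],2)) for q in place_of(c,n)[:2]])
E
```

```text
t 28.27 tcp dock xy [-88.5   2.6] z 30.7 tooly-dockx deg -78.98 tilt [ 0.001 -0.001 -1.   ] F dock [-2.1  0.   0.9] op 0.8
wrist tray [(array([ 0.9, -0.5]), 0.77)]
wrist latch_tip [(array([-74.5,   7.7]), 0.7)]
wrist latch_pivot [(array([-56.7, -65.9]), 0.58)]
side tray [(array([-5.9,  5. ]), 0.72)]
side latch_tip [(array([-73.8,   9.3]), 0.97)]
side latch_pivot [(array([-58.6, -69.1]), 0.86), (array([53.9,  0.1]), 0.24)]
```

```bash
python3 -m jog '4.6 -0.8 0 0 0 0.065 0; 4.6 -0.8 0 0 0 0.065 0; 4 -0.8 0 0 0 0.06 0; 0 0 0 0 0 0 0' >/dev/null
python3 -c "
from look import *
st()"; for i in 1 2; do python3 -m jog '1 0 0 0 0 0 0; 1 0 0 0 0 0 0; 0 0 0 0 0 0 0' >/dev/null;python3 -c "
from look import *
st()"; done
```

```text
t 29.18 tcp dock xy [-76.8   6.7] z 30.4 tooly-dockx deg -89.89 tilt [-0.001 -0.001 -1.   ] F dock [-5.4  1.  -1.1] op 0.6
t 29.55 tcp dock xy [-75.2   6.8] z 30.4 tooly-dockx deg -89.86 tilt [-0.001 -0.002 -1.   ] F dock [-6.8  2.  -0.1] op 0.6
t 29.93 tcp dock xy [-73.8   7. ] z 30.4 tooly-dockx deg -89.82 tilt [-0.002 -0.002 -1.   ] F dock [-10.2   3.2  -0. ] op 0.8
```

```bash
for i in 1 2 3; do python3 -m jog '1 0 0 0 0 0 0; 1 0 0 0 0 0 0; 0 0 0 0 0 0 0' >/dev/null;python3 -c "
from look import *
st()"; done
```

```text
t 30.3 tcp dock xy [-73.3   7. ] z 30.4 tooly-dockx deg -89.75 tilt [-0.004 -0.003 -1.   ] F dock [-17.4   3.3   0.4] op 0.4
t 30.68 tcp dock xy [-73.    6.9] z 30.4 tooly-dockx deg -89.67 tilt [-0.006 -0.003 -1.   ] F dock [-25.8   3.5   1.8] op 0.9
t 31.05 tcp dock xy [-72.7   6.9] z 30.5 tooly-dockx deg -89.59 tilt [-0.008 -0.003 -1.   ] F dock [-33.9   5.8   1.5] op 0.2
```

The force climbs at a standstill, so the latch is on its hard stop. I'll retreat and check.

```bash
python3 -m jog '-10 0 0 0 0 0 0; -20 0 0 0 0 0 0; -20 0 0 0 0 0 0; 0 0 -30 0 0 0 0; 0 0 -40 0 0 0 0; 0 0 -40 0 0 0 0; 0 0 0 0 0 0 0' >/dev/null
python3 - <<'E'
from look import *
st()
for c in ("wrist","top","side"):
    im=capture(c)
    if c=="wrist": cv2.imwrite("pics/w6.png",im["color"][:,:,::-1])
    for n in ("tray","tray_front","latch_tip","latch_pivot"):
        print(c,n,[(dk(q["at"]),round(q["conf"],2)) for q in place_of(c,n)[:2]])
E
```

```text
t 31.93 tcp dock xy [-116.1    4. ] z 143.3 tooly-dockx deg -89.94 tilt [-0.001  0.007 -1.   ] F dock [ 0.5 -0.2  0.3] op 0.4
wrist tray [(array([ 4.5, -0.4]), 0.71)]
wrist tray_front [(array([53.6,  4.5]), 0.61)]
wrist latch_tip [(array([-58. ,   6.5]), 0.91)]
wrist latch_pivot [(array([-53.3, -67.5]), 0.62)]
top tray [(array([1.2, 0.4]), 0.56)]
top tray_front [(array([56.5,  1. ]), 0.76)]
top latch_tip [(array([ 1.7, -2.1]), 0.57)]
top latch_pivot [(array([1.2, 1.8]), 0.55)]
side tray []
side tray_front [(array([52.4,  0.1]), 0.88)]
side latch_tip [(array([-55.3,  12.4]), 0.67)]
side latch_pivot [(array([-56. , -68.6]), 0.62)]
```

View pics/w6.png

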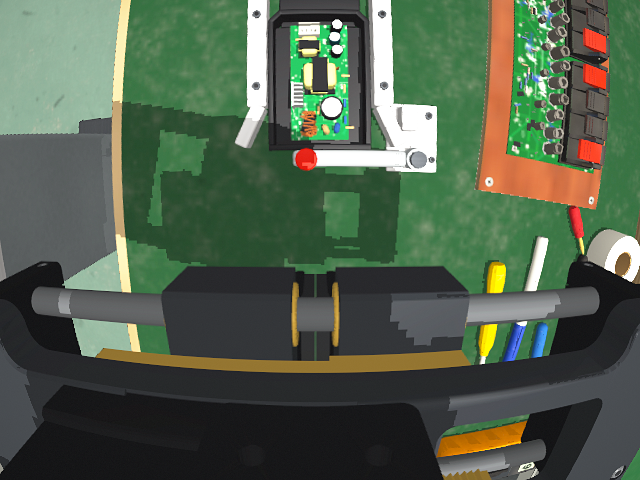

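The wrist view shows the bar lying square across the tray's rear wall, with the knob at (306, 159) and the pivot at (418, 159). The tray is home between the rails and the hand is clear, so I'm handing it in.

```bash
python3 -c "
from rig import *
print(hand_in())"
```

```text
the job is handed in; nothing more can be done
None
```

I pushed the tray into the nest against the contact head, shut the latch behind it to its hard stop, and handed the job in with the hand clear at about 32 s; no verdict came back.

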